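Spin the salad and set out the servers

ROBOT

A 6-joint arm with a two-finger parallel gripper is mounted at the origin on the work surface. World frame = base frame: x ahead of the robot, y to its left, z up, the work surface at z = 0. Lengths are in m, angles in rad, forces in N, time in s.
With the tool pointing down it reaches from about 0.3 to 0.775 m from the base axis. Payload 14.6 kg.
Tool frame: the origin (TCP) lies midway between the tips of the shut fingers; the grasp point (between the pads) lies 19 mm behind it (tcp_to_grasp is the distance from the TCP to the grasp point, in m); z points along the fingers, y is the line along which they close (so a half turn about z gives the same grasp; the last joint's range is limited). The gripper opens to 94 mm and grips with 3 to 60 N. Pads are 16 mm wide; open, the fingers measure 119 mm over their backs; the gripper's body (75 mm by 177 mm) begins 78 mm behind the grasp point.
Start: joints at [1.145, 0.3, 1.521, -0, 1.321, -0.067], TCP at [0.193, 0.515, 0.205] pointing down, gripper open.
Joint ranges: [-3.03, 3.03], [-0.79, 2.21], [0.23, 2.52], [-1.04, 4.18], [0, 3.07], [-2.55, 2.55]. Speed limits (rad/s): [2.22, 2.22, 2.57, 3.14, 3.14, 3.14].

INTERFACE

Orientations are given as [roll, pitch, yaw] about the fixed x, y, z axes, in that order (R = Rz(yaw) Ry(pitch) Rx(roll)).
In Python, from station import * gives the robot as it stands.
- The arm moves only by the tool send_rows, never from a script. Its argument "motion" is a list of rows, each a list of 3 entries, a list of its own where there are three numbers: the shift along the tool's x, y, z in units of 0.03 m (1.0 is 0.03 m), then the turn, a rotation vector about the tool's x, y, z in units of 0.12 rad (1.0 is 0.12 rad), then the opening, from -1 (shut) to 1 (fully open). In form: [[[x, y, z], [rx, ry, rz], grip], ...]. A call has 1 to 12 rows; each row shifts and turns the commanded pose from where the row before left it, along the tool's axes as they then stand; what a row does not reach is not made up. A row lasts 1/10 s, in which the tool goes at most 50 mm and 8.59 degrees, less where a joint would pass 70% of its speed; a pose out of reach is approached as far as the arm can. A call with a number of a shift or a turn outside -1 to 1 is refused whole. A call with a gripper value outside its range is refused whole. The fingers move at their own pace and stop on an object; "squeeze" is the grip in N (left out, the last holds). Time passes only in rows, so rows that do not move let the fingers close. It gives the time, the measured TCP pose, the force, the opening and the grip force at its end, in the units of the state.
- get_obs(): the state, without advancing time (a new reading comes with each control period).
- camera(name): name is "scene" or "top" or "wrist"; returns a dict with "pixels" (420x560x3 uint8, red, green, blue), "depth" (420x560 float32, m along the optical axis (not along the pixel's ray), 0 where there is no reading), "fx", "fy", "cx", "cy" (pixels), "rvec" (rotation vector, rad) and "tvec" (3), from world to camera coordinates, as OpenCV has them. Camera axes: x right, y down, z forward; pixel columns grow to the right and rows downward; lengths in m; the calibration is good to about 2 mm. A picture is of the moment at which its call begins.
- hand_in(): hands the job in; it is judged then, once.
The state is a dict: "time_s": time; "qpos": joint angles; "joint_vel": joint speeds; "tau": joint torques, N m; "ee_pos": TCP position; "eef_rot": TCP orientation; "force": force on the tool from outside, world axes, zero at the start; "moment": the same for the moment, N m; "grip_width": finger opening in m; "grip_force": force on a finger pad.
Only numpy, scipy, OpenCV 4.12 (cv2) and the standard library are available. Lean on these libraries where they do the work, as an engineer would, in place of code of your own. Each camera call takes 0.05 s, during which the arm holds its last target. There are 200 camera calls.

TASK

Spin the salad dry: pump the big centre knob of the salad spinner at least twice, each time right down to its stop and letting it rise all the way, then push the small brake button on the lid fully in and hold it there for about a second. After that, take the wooden salad spoon and salad fork from the drying mat and lay them (do not drop them) flat, face up and side by side in the wooden tray, lengthwise and with both heads at the same end. Leave the mug, the pepper mill and the jar alone.

Things in the scene. Friction and masses are not known exactly. Their poses are not given: they have to be found in the camera images.
- spinner: Salad spinner fixed to the counter: white bowl with a grey lid, 222 mm diameter, the flat lid top 145 mm above the counter. Origin: centre of its underside, on its upright axis. The brake button lies on the lid 75 mm from the axis, towards the spinner's own -x.
- pump_top (a point): Centre of the flat top of the spinner's pump knob: a black disc 62 mm wide, 14 mm thick, on a 28 mm white stem in the middle of the lid; its top is 193 mm above the counter when up and 161 mm when fully pressed. It springs back up by itself. Moves with the knob.
- pump (a joint): Travel of the pump knob in m: 0 up, 0.032 down at its stop; 3 N to start it, 10 N at the bottom.
- brake_top (a point): Centre of the top of the brake button: a black round button 34 mm wide, off-centre on the spinner's lid; its top is 158 mm above the counter when out, 150 mm when fully in. Springs back. Moves with the button.
- brake (a joint): Travel of the brake button in m: 0 out, 0.008 fully in; about 6 N fully in.
- tray: Wooden serving tray fixed to the counter, 260 mm long (its x) by 196 mm wide (its y), rim 20 mm high and 8 mm thick, inner floor 244 x 180 mm, 8 mm above the counter. Origin: centre of its underside. x runs lengthwise, z up.
- mat: Grey ribbed drying mat, fixed, 230 x 210 mm (its x and y), 4 mm thick; the servers start on it. Origin: centre of its underside.
- spoon: Loose light-wood salad spoon, 190 mm long, 60 g: straight handle, then a round bowl 58 mm wide and 15 mm high, open side up. Origin: mid-length, on the underside. x points along it to the head, z up out of its face. The handle is 12 mm thick and reaches from x = -95 mm to +40 mm; it is 18 mm wide from x = -43 mm on (24 mm wide behind that). Grip it at about x = 10 mm.
- spoon_head (a point): Middle of the spoon's bowl, 66 mm from its origin along x, 6 mm above the underside.
- fork: Loose light-wood salad fork, 190 mm long, 60 g: the same handle as the spoon, then a head 52 mm wide with three short tines, 12 mm thick. Origin: mid-length, on the underside. x points along it to the tines, z up out of its face. Handle 12 mm thick, 18 mm wide between x = -43 and +34 mm. Grip it at about x = 10 mm.
- fork_head (a point): Middle of the fork's head, 66 mm from its origin along x, 6 mm above the underside.
- mug: Bystander: white mug, 80 mm wide, 90 mm high. Origin: centre of its underside.
- mill: Bystander: dark wooden pepper mill, 56 mm wide, 142 mm high. Origin: centre of its underside.
- jar: Bystander: glass jar with brass lid, 76 mm wide, 100 mm high. Origin: centre of its underside.
There are look-alikes about, which are no part of the job. Leave any black or red look-alike of the fork alone.

How it is judged:
By the outcome, as a careful person would: the job done as asked, in the order asked, and still so for the second after the job is handed in, with the robot touching nothing.
It also fails if it takes over 72 s, if anything falls off the work surface, if the arm or the gripper's body presses on something with over 40 N, if the wrist force passes 120 N, or if a joint passes its speed limit or range.

## Working session

There is one attempt and no reset: what is moved stays moved. The work goes in short steps, Python scripts to look and compute and a tool call to move; the robot and the scene stay as the last step left them, time stands still between calls to the robot, and variables do not carry over. Pictures are saved under pics/ and viewed, at most 10 in all, crops included, and the job is handed in when it is done.

Besides the shell and the picture viewer there is one more tool, called after "Call:" in YAML: its name, and indented under it one key for each argument. send_rows: Moves the arm, as the interface text tells. Its arguments: {"type":"object","properties":{"motion":{"type":"array"},"squeeze":{"type":"number"}},"required":["motion"]}

```bash
mkdir -p pics; ls; cat > h.py <<'E'
from station import *
import numpy as np, cv2
def cam(n):
    c=camera(n); R=cv2.Rodrigues(np.array(c['rvec'],float))[0]; t=np.array(c['tvec'],float).ravel()
    d=c['depth']; v,u=np.mgrid[:d.shape[0],:d.shape[1]]
    P=np.stack([(u-c['cx'])/c['fx']*d,(v-c['cy'])/c['fy']*d,d],-1)
    W=(P-t)@R
    W[d==0]=np.nan
    return c['pixels'],W,c
E
python3 - <<'E'
from h import *
for n in('top','scene'):
    p,W,c=cam(n); cv2.imwrite(f'pics/{n}1.png',p[:,:,::-1]); np.savez(f'{n}1.npz',p=p,W=W)
    print(n,-cv2.Rodrigues(np.array(c['rvec']))[0].T@np.array(c['tvec']).ravel(),c['fx'])
o=get_obs();print(o)
E
```

```text
pics
top [0.46255506 0.15624941 1.40625157] 424.6989059527313
scene [ 1.43505224 -0.37452135  0.88985293] 489.8385625261645
{'time_s': 0.1, 'qpos': array([ 1.14538465e+00,  3.00424472e-01,  1.52150299e+00, -9.99854107e-06,
        1.32072463e+00, -6.66267522e-02]), 'joint_vel': array([-0.00104812, -0.00012036, -0.00234006, -0.00122548, -0.00126111,
        0.00089738]), 'tau': array([-3.48284966e-04, -5.32633996e+01, -3.53287590e+01,  7.09152175e-02,
        2.34298676e-02, -8.88097770e-05]), 'ee_pos': array([0.19304644, 0.51475537, 0.20494495]), 'eef_rot': array([-3.14053492e+00, -6.08715787e-05,  2.78281018e+00]), 'force': array([-0.34723542,  0.09498388, -0.14413778]), 'moment': array([0.02677788, 0.00142918, 0.00458773]), 'grip_force': 0.0, 'grip_width': 0.09421017628214463}
```

View pics/top1.png

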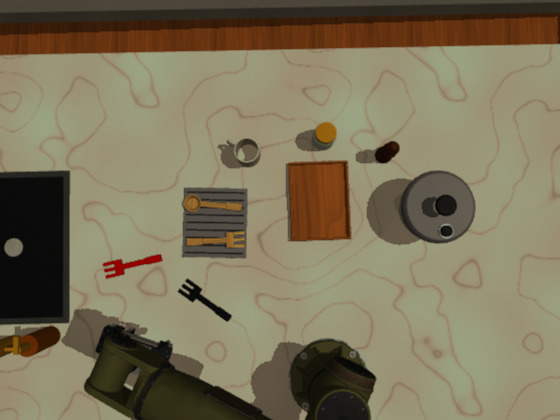

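View pics/scene1.png

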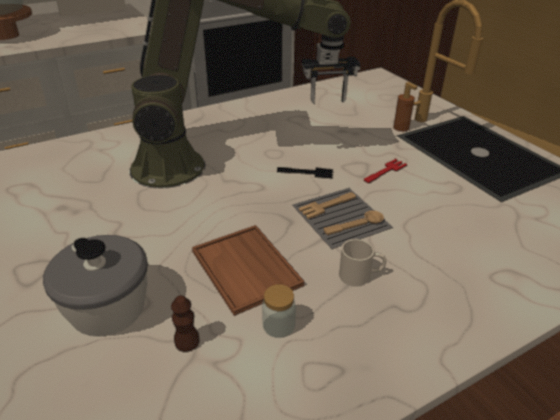

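The top view shows the spoon at (212,204) with its head to the left and the fork at (215,240) with its head to the right. The tray is at (318,200), long side vertical. The knob is at (446,205) and the brake at (446,231). The mug, jar and mill sit near (246,152), (325,135) and (388,152). Next I'll measure these.

```bash
cat > m.py <<'E'
from h import *
z=np.load('top1.npz');p=z['p'];W=z['W']
hsv=cv2.cvtColor(p,cv2.COLOR_RGB2HSV)
def reg(n,u0,u1,v0,v1,f):
    m=np.zeros(p.shape[:2],bool);m[v0:v1,u0:u1]=1;m&=f&~np.isnan(W[...,0])
    k,l,s,_=cv2.connectedComponentsWithStats(m.astype(np.uint8)); m=l==1+np.argmax(s[1:,4])
    P=W[m];r=cv2.minAreaRect(P[:,:2].astype(np.float32)*1000)
    print(n,m.sum(),'med',np.median(P,0).round(4),'mean',P.mean(0).round(4),'rect',np.round(r[0],1),np.round(r[1],1),round(r[2],2),'pca',np.linalg.eigh(np.cov(P[:,:2].T))[1][:,1].round(4)); return P
Z=W[...,2]
reg('knob',425,470,185,225,Z>.18)
reg('brake',432,462,222,245,(Z>.150)&(Z<.17))
reg('lid',390,485,165,250,(Z>.135)&(Z<.150))
for n,a in(('spoon',(180,246,190,217)),('fork',(180,248,228,252))):
    reg(n,*a,(hsv[...,1]>95)&(hsv[...,2]>70))
reg('tray',280,360,155,250,(Z>.003)&(hsv[...,1]>130))
reg('trayrim',280,360,155,250,(Z>.015)&(Z<.03))
reg('mat',170,260,180,265,(hsv[...,1]<60)&(Z>.001))
reg('mug',215,265,135,170,Z>.03)
reg('jar',310,340,115,155,Z>.05)
reg('mill',370,405,135,165,Z>.03)
print(Z[232,446],Z[205,446],Z[204,212],Z[240,215],Z[200,318],hsv[204,222],hsv[240,215])
E
python3 m.py
```

```text
knob 364 med [ 0.5423 -0.3312  0.1909] mean [ 0.5419 -0.3318  0.1909] rect [ 541.7 -332.9] [60.8 60.4] 53.8 pca [-0.9459  0.3245]
brake 109 med [ 0.4686 -0.3443  0.156 ] mean [ 0.4687 -0.3448  0.156 ] rect [ 468.7 -345.8] [31.8 33.5] 31.84 pca [-0.2286  0.9735]
lid 3501 med [ 0.5426 -0.3209  0.1431] mean [ 0.5431 -0.3281  0.1429] rect [ 541.7 -332.4] [213.8 217.2] 25.11 pca [-0.2508  0.968 ]
spoon 532 med [0.5729 0.4    0.0132] mean [0.5749 0.3821 0.0119] rect [580.5 369.4] [195.2  55.5] 89.58 pca [0.1131 0.9936]
fork 530 med [0.455  0.3281 0.0138] mean [0.4555 0.3465 0.013 ] rect [458.9 360.2] [192.2  52.6] 88.67 pca [-0.029   0.9996]
tray 4129 med [0.577  0.0141 0.0075] mean [0.5775 0.0143 0.0087] rect [578.1  14.6] [258.2 195. ] 0.29 pca [-0.9999 -0.0172]
trayrim 244 med [ 0.5184 -0.0784  0.0185] mean [ 0.5384 -0.0609  0.0189] rect [557.7 -71.2] [110.7 281.8] 65.91 pca [-0.9688  0.2478]
mat 1917 med [0.5381 0.3599 0.0038] mean [0.5476 0.359  0.0041] rect [555.5 352.9] [198.5 244.9] 2.35 pca [-0.2611  0.9653]
mug 310 med [0.755  0.2514 0.0738] mean [0.743  0.2511 0.0693] rect [737.9 256.7] [ 79.9 103.7] 1.12 pca [-0.7374 -0.6754]
jar 479 med [ 0.7782 -0.0016  0.097 ] mean [ 0.7791 -0.0018  0.0908] rect [782.8  -3.4] [70.5 71.3] 14.63 pca [-0.9622  0.2723]
mill 293 med [ 0.7203 -0.1961  0.1188] mean [ 0.7216 -0.1979  0.1001] rect [ 724.6 -202.1] [44.1 43.4] 85.54 pca [-0.7545 -0.6564]
0.15491555465383267 0.1887378155606376 0.017257348200894584 0.018694851112503897 0.0007425935743816567 [ 17 177 140] [ 18 179 137]
```

Call:
send_rows:
  motion:
    - [[-0.5,-0.5,-0.6],[0,0,0],-1]
    - [[-0.8,-0.9,-0.2],[0,0,0],-1]
    - [[-0.9,-0.95,0],[0,0,0],-1]
    - [[-0.9,-0.95,0],[0,0,0],-1]
    - [[-0.9,-0.95,0],[0,0,0],-1]
    - [[-0.9,-0.95,0],[0,0,0],-1]
    - [[-0.9,-0.95,0],[0,0,0],-1]
    - [[-0.9,-0.95,0],[0,0,0],-1]
    - [[-0.9,-0.95,0],[0,0,0],-1]
    - [[-0.9,-0.95,0],[0,0,0],-1]
    - [[-0.9,-0.95,0],[0,0,0],-1]
    - [[-0.9,-0.95,0],[0,0,0],-1]

```text
time_s: 1.3
ee_pos: [0.3678, 0.0987, 0.2294]
eef_rot: [3.142, 0.0, 2.783]
force: [0.4, 0.8, -0.3]
grip_width: 0.0021
grip_force: 0.0
```

Call:
send_rows:
  motion:
    - [[-0.9,-0.95,0],[0,0,0],-1]
    - [[-0.9,-0.95,0],[0,0,0],-1]
    - [[-0.9,-0.95,0],[0,0,0],-1]
    - [[-0.9,-0.95,0],[0,0,0],-1]
    - [[-0.9,-0.95,0],[0,0,0],-1]
    - [[-0.9,-0.95,0],[0,0,0],-1]
    - [[-0.9,-0.95,0],[0,0,0],-1]
    - [[-0.9,-0.95,0],[0,0,0],-1]
    - [[-0.5,-0.5,0],[0,0,0],-1]
    - [[0,0,0],[0,0,0],-1]

```text
time_s: 2.3
ee_pos: [0.4987, -0.2102, 0.2284]
eef_rot: [-3.142, -0.001, 2.781]
force: [-0.4, 0.1, 0.3]
grip_width: 0.0008
grip_force: 0.0
```

```bash
python3 - <<'E'
from h import *
z=np.load('top1.npz');p=z['p'];W=z['W']
hsv=cv2.cvtColor(p,cv2.COLOR_RGB2HSV);Z=W[...,2]
f=(hsv[...,1]>95)&(hsv[...,2]>70)
for n,(a,b,c,d),h in(('spoon',(180,246,190,217),1),('fork',(180,248,228,252),-1)):
    m=np.zeros(f.shape,bool);m[c:d,a:b]=1;P=W[m&f];
    for y in np.arange(.24,.49,.02):
        q=P[abs(P[:,1]-y)<.01]
        if len(q):print(n,y.round(2),len(q),'x',q[:,0].min().round(3),q[:,0].max().round(3),q[:,0].mean().round(4))
    print(P[:,1].min(),P[:,1].max())
o=get_obs();print(o['time_s'],o['ee_pos'],o['eef_rot'],o['force'],o['grip_width'])
E
```

```text
spoon 0.28 46 x 0.552 0.576 0.5638
spoon 0.3 46 x 0.553 0.58 0.5649
spoon 0.32 44 x 0.557 0.581 0.5681
spoon 0.34 38 x 0.561 0.58 0.5697
spoon 0.36 36 x 0.564 0.581 0.5721
spoon 0.38 40 x 0.565 0.585 0.5746
spoon 0.4 41 x 0.565 0.595 0.5782
spoon 0.42 90 x 0.553 0.609 0.5813
spoon 0.44 108 x 0.553 0.609 0.5804
spoon 0.46 43 x 0.557 0.604 0.5809
nan nan
fork 0.26 22 x 0.431 0.483 0.4584
fork 0.28 73 x 0.431 0.484 0.4571
fork 0.3 92 x 0.431 0.484 0.4574
fork 0.32 83 x 0.432 0.481 0.4554
fork 0.34 37 x 0.446 0.465 0.4567
fork 0.36 37 x 0.446 0.463 0.4541
fork 0.38 36 x 0.446 0.463 0.4549
fork 0.4 39 x 0.444 0.464 0.4545
fork 0.42 49 x 0.441 0.464 0.4526
fork 0.44 49 x 0.441 0.465 0.4533
fork 0.46 13 x 0.442 0.465 0.4535
0.2642256018729714 0.456634053859728
2.3 [ 0.49874987 -0.21024951  0.22843914] [-3.14158070e+00 -1.45078961e-03  2.78056325e+00] [-0.39500507  0.10914579  0.29938419] 0.0007606022602722982
```

Call:
send_rows:
  motion:
    - [[-0.7,-0.83,0],[0,0,0],-1]
    - [[-0.7,-0.83,0],[0,0,0],-1]
    - [[-0.7,-0.83,0],[0,0,0],-1]
    - [[-0.67,-0.82,0],[0,0,0],-1]
    - [[0,0,0.5],[0,0,0],-1]
    - [[0,0,0.5],[0,0,0],-1]
    - [[0,0,0.4],[0,0,0],-1]
    - [[0,0,0.4],[0,0,0],-1]
    - [[0,0,0.4],[0,0,0],-1]
    - [[0,0,0],[0,0,0],-1]
    - [[0,0,0],[0,0,0],-1]

```text
time_s: 3.4
ee_pos: [0.5415, -0.3299, 0.1643]
eef_rot: [-3.141, 0.0, 2.783]
force: [-4.5, 2.2, 8.4]
grip_width: 0.0007
grip_force: 4.5
```

Call:
send_rows:
  motion:
    - [[0,0,0.15],[0,0,0],-1]
    - [[0,0,0.05],[0,0,0],-1]
    - [[0,0,0],[0,0,0],-1]
    - [[0,0,0],[0,0,0],-1]

```text
time_s: 3.8
ee_pos: [0.5418, -0.3301, 0.161]
eef_rot: [-3.141, 0.003, 2.783]
force: [-10.9, 5.8, 26.6]
grip_width: 0.0005
grip_force: 13.3
```

Call:
send_rows:
  motion:
    - [[0,0,-0.4],[0,0,0],-1]
    - [[0,0,-0.6],[0,0,0],-1]
    - [[0,0,-0.6],[0,0,0],-1]
    - [[0,0,0],[0,0,0],-1]
    - [[0,0,0],[0,0,0],-1]
    - [[0,0,0],[0,0,0],-1]
    - [[0,0,0.5],[0,0,0],-1]
    - [[0,0,0.4],[0,0,0],-1]
    - [[0,0,0.4],[0,0,0],-1]
    - [[0,0,0.3],[0,0,0],-1]
    - [[0,0,0],[0,0,0],-1]
    - [[0,0,0],[0,0,0],-1]

```text
time_s: 5.0
ee_pos: [0.5422, -0.3308, 0.1609]
eef_rot: [-3.141, 0.004, 2.783]
force: [-7.7, 5.4, 32.8]
grip_width: 0.0007
grip_force: 16.2
```

Call:
send_rows:
  motion:
    - [[0,0,-0.4],[0,0,0],-1]
    - [[0,0,-0.6],[0,0,0],-1]
    - [[0,0,-0.6],[0,0,0],-1]
    - [[0,0,0],[0,0,0],-1]
    - [[0,0,0],[0,0,0],-1]
    - [[0,0,0],[0,0,0],-1]
    - [[0,0,0.5],[0,0,0],-1]
    - [[0,0,0.4],[0,0,0],-1]
    - [[0,0,0.4],[0,0,0],-1]
    - [[0,0,0.3],[0,0,0],-1]
    - [[0,0,0],[0,0,0],-1]
    - [[0,0,0],[0,0,0],-1]

```text
time_s: 6.2
ee_pos: [0.5421, -0.3309, 0.1609]
eef_rot: [-3.141, 0.004, 2.783]
force: [-8.3, 5.2, 32.8]
grip_width: 0.0001
grip_force: 16.5
```

Call:
send_rows:
  motion:
    - [[0,0,-0.4],[0,0,0],-1]
    - [[0,0,-0.6],[0,0,0],-1]
    - [[0,0,-0.6],[0,0,0],-1]
    - [[0,0,-0.2],[0,0,0],-1]
    - [[0,0,0],[0,0,0],-1]
    - [[0,0,0],[0,0,0],-1]

```text
time_s: 6.8
ee_pos: [0.5412, -0.3303, 0.2099]
eef_rot: [3.141, -0.002, 2.783]
force: [-0.0, 0.5, 0.0]
grip_width: 0.0003
grip_force: 0.0
```

Call:
send_rows:
  motion:
    - [[0.7,-0.43,0],[0,0,0],-1]
    - [[0.7,-0.43,0],[0,0,0],-1]
    - [[0.69,-0.44,0],[0,0,0],-1]
    - [[0,0,0.6],[0,0,0],-1]
    - [[0,0,0.6],[0,0,0],-1]
    - [[0,0,0.4],[0,0,0],-1]
    - [[0,0,0.3],[0,0,0],-1]
    - [[0,0,0.1],[0,0,0],-1]
    - [[0,0,0.04],[0,0,0],-1]
    - [[0,0,0],[0,0,0],-1]

```text
time_s: 7.8
ee_pos: [0.4692, -0.345, 0.1508]
eef_rot: [-3.141, 0.0, 2.783]
force: [-3.8, 1.6, 6.1]
grip_width: 0.0008
grip_force: 2.7
```

Call:
send_rows:
  motion:
    - [[0,0,0.1],[0,0,0],-1]
    - [[0,0,0],[0,0,0],-1]
    - [[0,0,0],[0,0,0],-1]
    - [[0,0,0],[0,0,0],-1]
    - [[0,0,0],[0,0,0],-1]
    - [[0,0,0],[0,0,0],-1]
    - [[0,0,0],[0,0,0],-1]
    - [[0,0,0],[0,0,0],-1]
    - [[0,0,0],[0,0,0],-1]
    - [[0,0,0],[0,0,0],-1]
    - [[0,0,0],[0,0,0],-1]
    - [[0,0,0],[0,0,0],-1]

```text
time_s: 9.0
ee_pos: [0.4695, -0.3452, 0.15]
eef_rot: [-3.141, 0.002, 2.783]
force: [-8.2, 7.1, 21.8]
grip_width: 0.0005
grip_force: 10.9
```

Call:
send_rows:
  motion:
    - [[0,0,-0.4],[0,0,0],-1]
    - [[0,0,-0.6],[0,0,1],-1]
    - [[0,0,-0.6],[0,0,1],-1]
    - [[0,0,-0.6],[0,0,1],-1]
    - [[0,0,-0.2],[0,0,1],-1]
    - [[0,0,0],[0,0,1],-1]
    - [[0,0,0],[0,0,1],-1]
    - [[0,0,0],[0,0,1],-1]
    - [[0,0,0],[0,0,1],-1]
    - [[0,0,0],[0,0,1],-1]
    - [[0,0,0],[0,0,1],-1]
    - [[0,0,0],[0,0,1.0],-1]

```text
time_s: 10.2
ee_pos: [0.4694, -0.345, 0.2196]
eef_rot: [3.141, 0.0, 1.458]
force: [-0.4, -0.0, -0.4]
grip_width: 0.0001
grip_force: 0.0
```

Call:
send_rows:
  motion:
    - [[0.6,0,0],[0,0,0],-1]
    - [[1,0,0],[0,0,0],-1]
    - [[1,0,0],[0,0,0],-1]
    - [[1,0,0],[0,0,0],-1]
    - [[1,0,0],[0,0,0],-1]
    - [[1,0,0],[0,0,0],-1]
    - [[1,0,0],[0,0,0],-1]
    - [[1,0,0],[0,0,0],-1]
    - [[1,0,0],[0,0,0],-1]
    - [[1,0,0],[0,0,0],-1]
    - [[1,0,0],[0,0,0],-1]
    - [[1,0,0],[0,0,0],-1]

```text
time_s: 11.4
ee_pos: [0.5063, 0.0031, 0.2196]
eef_rot: [3.141, -0.0, 1.466]
force: [-0.3, 0.5, 0.2]
grip_width: 0.0
grip_force: 0.0
```

Call:
send_rows:
  motion:
    - [[1,0,0],[0,0,0],0.2]
    - [[1,0,0],[0,0,0],0.2]
    - [[1,0,0],[0,0,0],0.2]
    - [[1,0,0],[0,0,0],0.2]
    - [[1,0,0],[0,0,0],0.2]
    - [[1,0,0],[0,0,0],0.2]
    - [[1,0,0],[0,0,0],0.2]
    - [[1,0,0],[0,0,0],0.2]
    - [[1,0,0.3],[0,0,0],0.2]
    - [[0.6,0,0.5],[0,0,0],0.2]
    - [[0,0,0.4],[0,0,0],0.2]
    - [[0,0,0],[0,0,0],0.2]

```text
time_s: 12.6
ee_pos: [0.5365, 0.2873, 0.1815]
eef_rot: [-3.139, 0.002, 1.465]
force: [1.1, -0.2, -0.0]
grip_width: 0.0566
grip_force: 0.0
```

```bash
python3 - <<'E'
from h import *
p,W,c=cam('wrist'); cv2.imwrite('pics/w1.png',p[:,:,::-1]); np.savez('w1.npz',p=p,W=W)
o=get_obs();print(o['time_s'],o['ee_pos'],o['eef_rot'],o['force'],o['grip_width'])
E
```

```text
12.65 [0.53710493 0.28690087 0.18288902] [-3.14058388e+00  6.92747890e-04  1.46422003e+00] [0.05042422 0.94881794 0.32252875] 0.05643866071687698
```

View pics/w1.png

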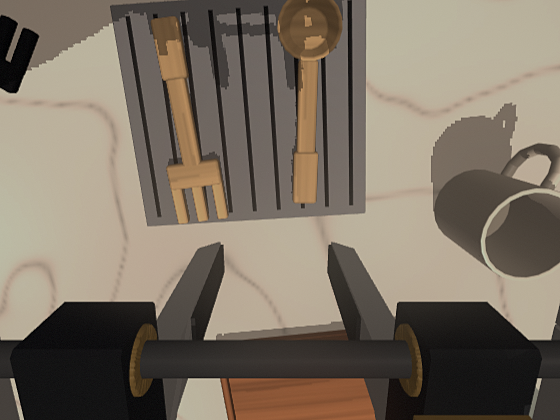

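The wrist view shows the spoon at (306,110) and the fork at (190,120), both on the mat ahead of the fingers. I'll refine both poses from this closer depth image.

```bash
python3 - <<'E'
from h import *
z=np.load('w1.npz');p=z['p'];W=z['W']
hsv=cv2.cvtColor(p,cv2.COLOR_RGB2HSV);Z=W[...,2]
f=(hsv[...,1]>90)&(hsv[...,2]>60)&(Z>.005)&(Z<.03)
for n,(a,b,c,d) in(('spoon',(265,355,0,215)),('fork',(140,240,0,230))):
    m=np.zeros(f.shape,bool);m[c:d,a:b]=1;P=W[m&f];P=P[abs(P[:,2]-.016)<.004]
    ys=[];xs=[]
    for y in np.arange(.25,.48,.015):
        q=P[abs(P[:,1]-y)<.007]
        if len(q):
            lo,hi=np.percentile(q[:,0],[1,99]);print(n,y.round(3),len(q),lo.round(4),hi.round(4),((lo+hi)/2).round(4))
    print(P[:,1].min(),P[:,1].max(),np.median(P[:,2]))
E
```

```text
spoon 0.265 2 0.5626 0.5724 0.5675
spoon 0.28 318 0.552 0.5754 0.5637
spoon 0.295 336 0.5533 0.5763 0.5648
spoon 0.31 359 0.5547 0.5785 0.5666
spoon 0.325 296 0.5566 0.5784 0.5675
spoon 0.34 285 0.5613 0.5791 0.5702
spoon 0.355 294 0.5626 0.5803 0.5715
spoon 0.37 299 0.5648 0.5821 0.5734
spoon 0.385 317 0.5662 0.5843 0.5753
spoon 0.4 343 0.5675 0.5909 0.5792
spoon 0.415 426 0.5555 0.6051 0.5803
spoon 0.43 325 0.5524 0.608 0.5802
spoon 0.445 502 0.5545 0.606 0.5803
spoon 0.46 20 0.5639 0.5801 0.572
0.27167043846836353 0.4536394238246877 0.015767947186973268
fork 0.265 221 0.4328 0.483 0.4579
fork 0.28 406 0.4325 0.4832 0.4579
fork 0.295 466 0.4322 0.4828 0.4575
fork 0.31 736 0.4324 0.4825 0.4574
fork 0.325 486 0.4324 0.4818 0.4571
fork 0.34 276 0.4477 0.465 0.4564
fork 0.355 282 0.4477 0.4646 0.4561
fork 0.37 289 0.4474 0.4641 0.4558
fork 0.385 302 0.4466 0.4637 0.4552
fork 0.4 358 0.4437 0.4659 0.4548
fork 0.415 435 0.4432 0.4658 0.4545
fork 0.43 454 0.4425 0.4656 0.4541
fork 0.445 460 0.4424 0.465 0.4537
fork 0.46 1 0.4559 0.4559 0.4559
0.26363388196026577 0.4531472913169066 0.015351698855849152
```

Call:
send_rows:
  motion:
    - [[0.8,0.25,0],[0,0,0],0.2]
    - [[0.8,0.25,0.2],[0,0,0],0.2]
    - [[0.8,0.22,0.6],[0,0,0],0.2]
    - [[0.68,0.2,0.8],[0,0,0],0.2]
    - [[0,0,0.9],[0,0,0],0.2]
    - [[0,0,0.9],[0,0,0],0.2]
    - [[0,0,0.8],[0,0,0],0.2]
    - [[0,0,0.5],[0,0,0],0.2]
    - [[0,0,0.3],[0,0,0],0.2]
    - [[0,0,0],[0,0,0],0.2]
    - [[0,0,0],[0,0,0],0.2]

```text
time_s: 13.75
ee_pos: [0.5757, 0.3763, 0.0346]
eef_rot: [3.14, -0.001, 1.463]
force: [0.4, -0.6, 0.0]
grip_width: 0.0563
grip_force: 0.0
```

Call:
send_rows:
  motion:
    - [[0,-0.05,0.4],[0,0,0],0.2]
    - [[0,0,0.3],[0,0,0],0.2]
    - [[0,0,0.2],[0,0,0],0.2]
    - [[0,0,0],[0,0,0],0.2]
    - [[0,0,0],[0,0,0],-1]
    - [[0,0,0],[0,0,0],-1]
    - [[0,0,0],[0,0,0],-1]
    - [[0,0,0],[0,0,0],-1]
    - [[0,0,0],[0,0,0],-1]
    - [[0,0,0],[0,0,0],-1]
  squeeze: 25

```text
time_s: 14.75
ee_pos: [0.5737, 0.3763, 0.0064]
eef_rot: [3.141, -0.0, 1.463]
force: [0.4, 0.3, 0.1]
grip_width: 0.0176
grip_force: 25.0
```

Call:
send_rows:
  motion:
    - [[0,0,-0.3],[0,0,0],-1]
    - [[0,0,-0.5],[0,0,0],-1]
    - [[0,0,-0.8],[0,0,0],-1]
    - [[0,0,-0.9],[0,0,0],-1]
    - [[0,0,-0.9],[0,0,0.5],-1]
    - [[0,0,-0.7],[0,0,0.7],-1]
    - [[0,0,-0.4],[0,0,0.9],-1]
    - [[0,0,0],[0,0,0.9],-1]
    - [[0,0,0],[0,0,0.9],-1]
    - [[0,0,0],[0,0,0.9],-1]
    - [[0,0,0],[0,0,0.9],-1]
    - [[0,0,0],[0,0,0.9],-1]

```text
time_s: 15.95
ee_pos: [0.5737, 0.3764, 0.1428]
eef_rot: [3.141, -0.001, 0.666]
force: [-0.8, -0.3, -0.4]
grip_width: 0.0175
grip_force: 25.0
```

Call:
send_rows:
  motion:
    - [[0,0,0],[0,0,0.9],-1]
    - [[0,0,0],[0,0,0.9],-1]
    - [[0,0,0],[0,0,0.9],-1]
    - [[0,0,0],[0,0,0.9],-1]
    - [[0,0,0],[0,0,0.9],-1]
    - [[0,0,0],[0,0,0.9],-1]
    - [[0,0,0],[0,0,0.15],-1]
    - [[0,0,0],[0,0,0],-1]

```text
time_s: 16.75
ee_pos: [0.5737, 0.3764, 0.1422]
eef_rot: [-3.141, -0.001, 0.007]
force: [-0.1, 0.5, -0.3]
grip_width: 0.0178
grip_force: 25.0
```

Call:
send_rows:
  motion:
    - [[0.04,0.5,0],[0,0,0],-1]
    - [[0.04,0.9,0],[0,0,0],-1]
    - [[0.04,1,0],[0,0,0],-1]
    - [[0.04,1,0],[0,0,0],-1]
    - [[0.04,1,0],[0,0,0],-1]
    - [[0.04,1,0],[0,0,0],-1]
    - [[0.04,1,0],[0,0,0],-1]
    - [[0.04,1,0],[0,0,0],-1]
    - [[0.04,1,0],[0,0,0],-1]
    - [[0.04,1,0],[0,0,0],-1]
    - [[0.04,0.8,0],[0,0,0],-1]
    - [[0.04,0.45,0],[0,0,0],-1]

```text
time_s: 17.95
ee_pos: [0.5893, 0.0544, 0.1416]
eef_rot: [3.141, -0.0, 0.005]
force: [-0.1, -0.1, -0.6]
grip_width: 0.0178
grip_force: 25.0
```

Call:
send_rows:
  motion:
    - [[0,0,0.4],[0,0,0],-1]
    - [[0,0,0.7],[0,0,0],-1]
    - [[0,0,0.8],[0,0,0],-1]
    - [[0,0,0.7],[0,0,0],-1]
    - [[0,0,0.4],[0,0,0],-1]
    - [[0,0,0],[0,0,0],-1]

```text
time_s: 18.55
ee_pos: [0.5885, 0.0576, 0.0493]
eef_rot: [3.142, 0.003, 0.006]
force: [0.8, 0.5, -1.1]
grip_width: 0.0176
grip_force: 25.0
```

```bash
python3 - <<'E'
from h import *
p,W,c=cam('wrist'); cv2.imwrite('pics/w2.png',p[:,:,::-1]); np.savez('w2.npz',p=p,W=W)
o=get_obs();print(o['time_s'],o['ee_pos'],o['eef_rot'],o['force'],o['grip_width'])
Z=W[...,2]
m=(Z>.0155)&(Z<.024)
P=W[m]
for y in (0.0146+.094,0.0146-.094):
    q=P[(abs(P[:,1]-y)<.012)]; print(len(q),np.median(q,0) if len(q) else '')
for x in (0.578+.126,.578-.126):
    q=P[(abs(P[:,0]-x)<.012)&(abs(P[:,1]-.0146)<.09)]; print(len(q),np.median(q,0) if len(q) else '')
q=W[(Z<.012)&(Z>.004)];print(np.nanmedian(q,0))
E
```

```text
18.6 [0.58922299 0.05744463 0.05078781] [-3.14156374e+00  1.08831458e-03  5.65137778e-03] [ 0.19474734 -0.25278205 -0.85273611] 0.017833844254722318
4044 [0.64237419 0.10771526 0.01934722]
5617 [ 0.62031275 -0.07753833  0.01912414]
5702 [0.70366549 0.01265827 0.01936441]
625 [0.45471555 0.0338382  0.01905517]
[ 0.63318461 -0.00966976  0.00778192]
```

View pics/w2.png

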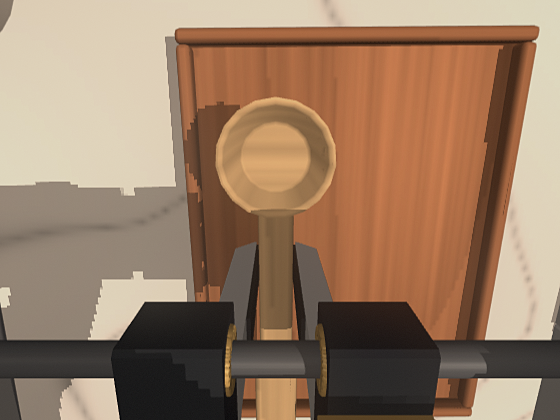

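The wrist view shows the spoon face up and lined up with the tray, its bowl at (276,155) well inside the rims. Now I'll lower it.

Call:
send_rows:
  motion:
    - [[0,0,0.5],[0,0,0],-1]
    - [[0,0,0.4],[0,0,0],-1]
    - [[0,0,0.2],[0,0,0],-1]
    - [[0,0,0.15],[0,0,0],-1]
    - [[0,0,0.05],[0,0,0],-1]
    - [[0,0,0],[0,0,0],-1]
    - [[0,0,0],[0,0,0],-1]

```text
time_s: 19.3
ee_pos: [0.5898, 0.0569, 0.0126]
eef_rot: [-3.142, -0.001, 0.005]
force: [0.5, -0.5, -1.1]
grip_width: 0.0175
grip_force: 25.0
```

Call:
send_rows:
  motion:
    - [[0,0,0.04],[0,0,0],-1]
    - [[0,0,0.03],[0,0,0],-1]
    - [[0,0,0],[0,0,0],-1]
    - [[0,0,0],[0,0,0],-1]

```text
time_s: 19.7
ee_pos: [0.5897, 0.0569, 0.0103]
eef_rot: [3.142, -0.0, 0.005]
force: [-0.9, -0.5, 2.1]
grip_width: 0.0177
grip_force: 25.0
```

Call:
send_rows:
  motion:
    - [[0,0,0],[0,0,0],-0.1]
    - [[0,0,0],[0,0,0],-0.1]
    - [[0,0,0],[0,0,0],-0.1]
    - [[0,0,0],[0,0,0],-0.1]
    - [[0,0,-0.3],[0,0,0],-0.1]
    - [[0,0,-0.6],[0,0,0],-0.1]
    - [[0,0,-0.9],[0,0,0],-0.1]
    - [[0,0,-1],[0,0,0],-0.1]
    - [[0,0,-0.9],[0,0,0],-0.1]
    - [[0,0,-0.5],[0,0,0],-0.1]

```text
time_s: 20.7
ee_pos: [0.5902, 0.0569, 0.1391]
eef_rot: [-3.142, -0.003, 0.005]
force: [0.5, 0.5, 0.2]
grip_width: 0.0424
grip_force: 0.0
```

Call:
send_rows:
  motion:
    - [[-0.2,-0.4,0],[0,0,0],0.2]
    - [[-0.4,-0.9,0],[0,0,0],0.2]
    - [[-0.4,-0.9,0],[0,0,0],0.2]
    - [[-0.4,-0.9,0],[0,0,0],0.2]
    - [[-0.4,-0.9,0],[0,0,0],0.2]
    - [[-0.4,-0.9,0],[0,0,0],0.2]
    - [[-0.4,-0.9,0],[0,0,0],0.2]
    - [[-0.4,-0.9,0],[0,0,0],0.2]
    - [[-0.4,-0.9,0],[0,0,0],0.2]
    - [[-0.4,-0.9,0],[0,0,0],0.2]
    - [[-0.4,-0.8,0],[0,0,0],0.2]
    - [[-0.2,-0.43,0],[0,0,0],0.2]

```text
time_s: 21.9
ee_pos: [0.4541, 0.3498, 0.1347]
eef_rot: [3.141, 0.002, 0.007]
force: [0.8, 0.7, -0.4]
grip_width: 0.0563
grip_force: 0.0
```

Call:
send_rows:
  motion:
    - [[0,0,0],[0,0,-0.7],0.2]
    - [[0,0,0],[0,0,-1],0.2]
    - [[0,0,0],[0,0,-1],0.2]
    - [[0,0,0],[0,0,-1],0.2]
    - [[0,0,0],[0,0,-1],0.2]
    - [[0,0,0],[0,0,-1],0.2]
    - [[0,0,0],[0,0,-1],0.2]
    - [[0,0,0],[0,0,-1],0.2]
    - [[0,0,0],[0,0,-1],0.2]
    - [[0,0,0],[0,0,-1],0.2]
    - [[0,0,0],[0,0,-1],0.2]
    - [[0,0,0],[0,0,-1],0.2]

```text
time_s: 23.1
ee_pos: [0.4556, 0.3479, 0.1351]
eef_rot: [-3.141, 0.001, 1.414]
force: [-0.3, 0.9, -1.0]
grip_width: 0.0561
grip_force: 0.0
```

Call:
send_rows:
  motion:
    - [[0,0,0],[0,0,-1],0.2]
    - [[0,0,0],[0,0,-0.5],0.2]
    - [[0,0,0],[0,0,0],0.2]
    - [[0,0,0],[0,0,0],0.2]

```text
time_s: 23.5
ee_pos: [0.4559, 0.348, 0.1356]
eef_rot: [-3.141, 0.0, 1.587]
force: [-1.0, 0.4, -0.0]
grip_width: 0.0567
grip_force: 0.0
```

Call:
send_rows:
  motion:
    - [[0,0,0.4],[0,0,-0.05],0.2]
    - [[0,0,0.8],[0,0,0],0.2]
    - [[0,0,0.9],[0,0,0],0.2]
    - [[0,0,0.8],[0,0,0],0.2]
    - [[0,0,0.5],[0,0,0],0.2]
    - [[0,0,0.2],[0,0,0],0.2]
    - [[0,0,0],[0,0,0],0.2]
    - [[0,0,0],[0,0,0],0.2]

```text
time_s: 24.3
ee_pos: [0.4565, 0.3485, 0.029]
eef_rot: [3.141, -0.001, 1.595]
force: [-0.6, -0.0, -0.4]
grip_width: 0.056
grip_force: 0.0
```

Call:
send_rows:
  motion:
    - [[0,0,0.3],[0,0,0],0.2]
    - [[0,0,0.3],[0,0,0],0.2]
    - [[0,0,0.14],[0,0,0],0.2]
    - [[0,0,0],[0,0,0],0.2]
    - [[0,0,0],[0,0,0],-1]
    - [[0,0,0],[0,0,0],-1]
    - [[0,0,0],[0,0,0],-1]
    - [[0,0,0],[0,0,0],-1]
    - [[0,0,0],[0,0,0],-1]
    - [[0,0,0],[0,0,0],-1]
  squeeze: 25

```text
time_s: 25.3
ee_pos: [0.4561, 0.3482, 0.006]
eef_rot: [3.141, -0.0, 1.595]
force: [-0.3, 0.3, 1.5]
grip_width: 0.0179
grip_force: 25.0
```

Call:
send_rows:
  motion:
    - [[0,0,-0.3],[0,0,0],-1]
    - [[0,0,-0.5],[0,0,0],-1]
    - [[0,0,-0.8],[0,0,0],-1]
    - [[0,0,-0.9],[0,0,0],-1]
    - [[0,0,-0.9],[0,0,-0.5],-1]
    - [[0,0,-0.7],[0,0,-0.7],-1]
    - [[0,0,-0.4],[0,0,-0.9],-1]
    - [[0,0,0],[0,0,-0.9],-1]
    - [[0,0,0],[0,0,-0.9],-1]
    - [[0,0,0],[0,0,-0.9],-1]
    - [[0,0,0],[0,0,-0.9],-1]
    - [[0,0,0],[0,0,-0.9],-1]

```text
time_s: 26.5
ee_pos: [0.4562, 0.3482, 0.1424]
eef_rot: [3.14, 0.0, 2.391]
force: [-0.8, 0.4, 0.1]
grip_width: 0.0178
grip_force: 25.0
```

Call:
send_rows:
  motion:
    - [[0,0,0],[0,0,-0.9],-1]
    - [[0,0,0],[0,0,-0.9],-1]
    - [[0,0,0],[0,0,-0.9],-1]
    - [[0,0,0],[0,0,-0.9],-1]
    - [[0,0,0],[0,0,-0.9],-1]
    - [[0,0,0],[0,0,-0.9],-1]
    - [[0,0,0],[0,0,-0.9],-1]
    - [[0,0,0],[0,0,0],-1]
    - [[0,0,0],[0,0,0],-1]

```text
time_s: 27.4
ee_pos: [0.4562, 0.3482, 0.1418]
eef_rot: [3.141, 0.001, 3.14]
force: [0.2, -0.3, -0.6]
grip_width: 0.0177
grip_force: 25.0
```

Call:
send_rows:
  motion:
    - [[-0.2,-0.5,0],[0,0,-0.05],-1]
    - [[-0.35,-0.9,0],[0,0,0],-1]
    - [[-0.35,-1,0],[0,0,0],-1]
    - [[-0.35,-1,0],[0,0,0],-1]
    - [[-0.35,-1,0],[0,0,0],-1]
    - [[-0.35,-1,0],[0,0,0],-1]
    - [[-0.35,-1,0],[0,0,0],-1]
    - [[-0.35,-1,0],[0,0,0],-1]
    - [[-0.35,-1,0],[0,0,0],-1]
    - [[-0.35,-1,0],[0,0,0],-1]
    - [[-0.35,-1,0],[0,0,0],-1]
    - [[-0.35,-1,0],[0,0,0],-1]

```text
time_s: 28.6
ee_pos: [0.5803, 0.0057, 0.1414]
eef_rot: [-3.142, 0.0, -3.137]
force: [1.0, -0.6, -0.8]
grip_width: 0.0174
grip_force: 25.0
```

Call:
send_rows:
  motion:
    - [[-0.3,-0.7,0],[0,0,0],-1]
    - [[-0.1,-0.44,0],[0,0,0],-1]
    - [[0,0,0.4],[0,0,0],-1]
    - [[0,0,0.7],[0,0,0],-1]
    - [[0,0,0.8],[0,0,0],-1]
    - [[0,0,0.7],[0,0,0],-1]
    - [[0,0,0.4],[0,0,0],-1]
    - [[0,0,0],[0,0,0],-1]

```text
time_s: 29.4
ee_pos: [0.5911, -0.0262, 0.0492]
eef_rot: [3.141, -0.003, -3.134]
force: [-0.6, 0.4, -0.5]
grip_width: 0.018
grip_force: 25.0
```

```bash
python3 - <<'E'
from h import *
p,W,c=cam('scene'); cv2.imwrite('pics/s2.png',cv2.resize(p[200:350,150:350,::-1],None,fx=3,fy=3))
o=get_obs();print(o['time_s'],o['ee_pos'],o['eef_rot'],o['force'],o['grip_width'])
E
```

```text
29.45 [ 0.59189447 -0.026446    0.05060004] [ 3.14143096e+00 -1.01410436e-03 -3.13416403e+00] [ 0.45533625 -0.14511441 -0.53746448] 0.017268661977274693
```

View pics/s2.png

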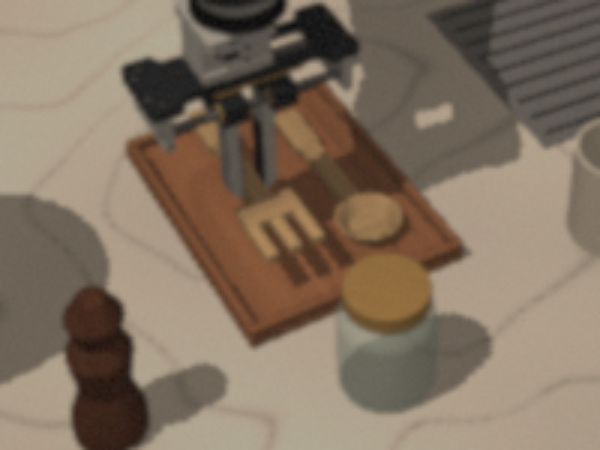

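The scene crop shows the spoon lying in the tray at (370,215), with the fork above the floor beside it and its tines at (285,225), facing the same end.

Call:
send_rows:
  motion:
    - [[0.05,-0.05,0.5],[0,0,0],-1]
    - [[0,0,0.4],[0,0,0],-1]
    - [[0,0,0.2],[0,0,0],-1]
    - [[0,0,0.15],[0,0,0],-1]
    - [[0,0,0.05],[0,0,0],-1]
    - [[0,0,0],[0,0,0],-1]
    - [[0,0,0],[0,0,0],-1]

```text
time_s: 30.15
ee_pos: [0.591, -0.0286, 0.0123]
eef_rot: [-3.142, 0.001, -3.134]
force: [-0.9, 0.8, 0.2]
grip_width: 0.0177
grip_force: 25.0
```

Call:
send_rows:
  motion:
    - [[0,0,0.04],[0,0,0],-1]
    - [[0,0,0.03],[0,0,0],-1]
    - [[0,0,0],[0,0,0],-1]
    - [[0,0,0],[0,0,0],-1]

```text
time_s: 30.55
ee_pos: [0.5909, -0.0286, 0.0101]
eef_rot: [-3.142, 0.0, -3.134]
force: [-0.3, -0.0, 1.8]
grip_width: 0.0177
grip_force: 25.0
```

Contact, so I'll release, lift and back away for a clear view from the top.

Call:
send_rows:
  motion:
    - [[0,0,0],[0,0,0],-0.1]
    - [[0,0,0],[0,0,0],-0.1]
    - [[0,0,0],[0,0,0],-0.1]
    - [[0,0,0],[0,0,0],-0.1]
    - [[0,0,-0.3],[0,0,0],-0.1]
    - [[0,0,-0.6],[0,0,0],-0.1]
    - [[0,0,-0.9],[0,0,0],-0.1]
    - [[0,0,-1],[0,0,0],-0.1]
    - [[0,0,-1],[0,0,0],-0.1]
    - [[0,0,-1],[0,0,0],-0.1]
    - [[0,0,-1],[0,0,0],-0.1]
    - [[0,0,-0.5],[0,0,0],-0.1]

```text
time_s: 31.75
ee_pos: [0.5913, -0.0286, 0.2025]
eef_rot: [-3.141, 0.004, -3.134]
force: [0.4, 0.9, -0.0]
grip_width: 0.0423
grip_force: 0.0
```

Call:
send_rows:
  motion:
    - [[0.4,0.4,0],[0,0,0],-0.1]
    - [[0.6,0.8,0],[0,0,0],-0.1]
    - [[0.6,1,0],[0,0,0],-0.1]
    - [[0.6,1,0],[0,0,0],-0.1]
    - [[0.6,1,0],[0,0,0],-0.1]
    - [[0.6,1,0],[0,0,0],-0.1]
    - [[0.6,1,0],[0,0,0],-0.1]
    - [[0.6,1,0],[0,0,0],-0.1]
    - [[0.4,0.9,0],[0,0,0],-0.1]
    - [[0,0.5,0],[0,0,0],-0.1]
    - [[0,0,0],[0,0,0],-0.1]

```text
time_s: 32.85
ee_pos: [0.439, 0.2294, 0.1993]
eef_rot: [3.141, 0.001, -3.132]
force: [-0.6, -1.0, 0.3]
grip_width: 0.0421
grip_force: 0.0
```

```bash
python3 - <<'E'
from h import *
p,W,c=cam('top'); np.savez('top1.npz',p=p,W=W); cv2.imwrite('pics/t2.png',cv2.resize(p[110:270,170:480,::-1],None,fx=2.5,fy=2.5))
o=get_obs();print(o['time_s'],o['ee_pos'],o['force'])
Z=W[...,2]
m=np.zeros(Z.shape,bool);m[160:243,292:347]=1;m&=(Z>.015)&(Z<.03)&(abs(W[...,1]-.0146)<.085)&(abs(W[...,0]-.578)<.115)
k,l,s,_=cv2.connectedComponentsWithStats(m.astype(np.uint8))
for i in range(1,k):
    if s[i,4]>100:
        P=W[l==i];print(s[i,4],P.min(0),P.max(0),np.linalg.eigh(np.cov(P[:,:2].T))[1][:,1])
E
```

```text
32.9 [0.43923605 0.22843631 0.19908151] [ 0.29126858 -0.01498997 -0.41739167]
338 [ 0.4883041  -0.05344976  0.0150516 ] [ 0.67609196 -0.00162025  0.02685293] [-0.99907956  0.0428957 ]
327 [0.48394113 0.0297391  0.01503167] [0.6719765  0.08322728 0.02667825] [-0.99999828 -0.00185588]
```

View pics/t2.png

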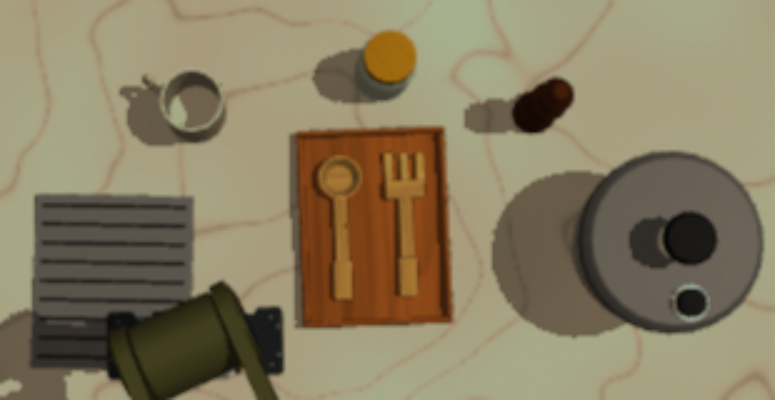

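Both servers lie flat in the tray side by side, face up, with their heads at the same end: spoon at (340,225), fork at (405,225). The bystanders haven't moved.

```bash
python3 -c "
from station import *
print(hand_in())"
```

```text
the job is handed in; nothing more can be done
None
```

The job is done and handed in at about 33 s: I pumped the knob three times to its stop, held the brake fully in for just over a second, and laid the spoon and fork flat, face up and side by side in the tray with their heads at the same end.

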